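Swing-test the twin jar lanterns and park them still

ROBOT

A 6-joint arm with a two-finger parallel gripper is mounted at the origin on the work surface. World frame = base frame: x ahead of the robot, y to its left, z up, the work surface at z = 0. Lengths are in m, angles in rad, forces in N, time in s.
With the tool pointing down it reaches from about 0.4 to 0.825 m from the base axis. Payload 7 kg.
Tool frame: the origin (TCP) lies at the very end of the fingers, on their centre line; the grasp point (between the pads) lies 19 mm behind it; z points along the fingers, y is the direction in which the jaws open and shut (so a half turn about z gives the same grasp; the last joint's range is limited). The gripper opens to 88 mm and grips with 3 to 60 N. Pads are 19 mm wide; open, the fingers measure 130 mm over their backs; the gripper's body (78 mm by 193 mm) begins 47 mm behind the grasp point.
Start: joints at [0.288, 0.359, 0.012, 0, -1.224, -0.288], TCP at [0.675, -0, 0.227] pointing down, gripper open.
Joint ranges: [-3.07, 3.07], [-1.43, 2.12], [-1.02, 1.25], [-3.03, 1.67], [-3.05, -0], [-3.03, 3.03]. Speed limits (rad/s): [2.39, 2.39, 3.01, 3.14, 3.14, 3.14].

INTERFACE

Orientations are given as [roll, pitch, yaw] about the fixed x, y, z axes, in that order (R = Rz(yaw) Ry(pitch) Rx(roll)).
In Python, from station import arm, optics, outline_of, spot_point gives the robot as it stands.
- The arm moves only by the shell command python3 -m crank 'ROWS' [FORCE]. ROWS is JSON, a list of rows, each a list of 3 entries, a list of its own where there are three numbers: the opening in per cent of the stroke, from 0 (shut) to 100 (fully open), then the shift along the tool's x, y, z in cm, then the turn, a rotation vector about the tool's x, y, z in rad. In form: [[jaw, [dx, dy, dz], [ax, ay, az]], ...]. A call has 1 to 12 rows; each row shifts and turns the commanded pose from where the row before left it, along the tool's axes as they then stand; what a row does not reach is not made up. A row lasts 1/10 s, in which the tool goes at most 50 mm and 8.59 degrees, less where a joint would pass 70% of its speed; a pose out of reach is approached as far as the arm can. A call is refused whole if a number of a shift passes 5 or a number of a turn 0.15, either way. A call with a gripper value outside its range is refused whole. The fingers move at their own pace and stop on an object; FORCE is the grip in N (left out, the last holds). Time passes only in rows, so rows that do not move let the fingers close. It gives the time, the measured TCP pose, the force and the opening at its end, in the units of the state.
- arm.get_state(): the state, without advancing time (a new reading comes with each control period).
- optics.grab_frame(name): name is "scene" or "side" or "wrist"; returns (picture, depth): 420x560x3 uint8, red, green, blue; 420x560 float32, m along the optical axis (not along the pixel's ray), 0 where there is no reading.
- optics.camera_model(name): a dict with "K" (3x3 intrinsics, pixels), "T" (4x4, takes a point from camera to world coordinates); the wrist camera has in their place "T_tool_cam" (4x4, takes a point from camera to tool coordinates, whose origin is the TCP and whose axes are the flange's). Camera axes: x right, y up, looking along -z (the intrinsics and any distortion apply to the point x, -y, -z); pixel columns grow to the right and rows downward; lengths in m; the calibration is good to about 2 mm. A picture is of the moment at which its call begins: read the wrist's pose just before it. camera_model takes no time and is no camera call.
- arm.job_done(): hands the job in, once; it reports no verdict.
Trained networks look in the newest picture that a camera, given by its name, has taken for a name from the list of things; names that differ only in an ending like _2 or _b are one class to them, and where a whole thing is asked for, a point or a joint stands for the part that bears it (a point fixed in the world has none). Each returns a list of dicts, best first, with "conf" (0 to 1); they miss things now and then, are a little off and sometimes report something else, mostly with a low value. They report only what shows in the picture. A call takes as long as a camera call. They do not tell look-alikes from the thing itself.
- outline_of(camera, name): "region" (420x560 bool, what is visible of it) and "uv" ([column, row] in pixels, amid what is visible of it).
- spot_point(camera, name): "uv" ([column, row] in pixels: a listed point, or the origin of a listed thing).
The state is a dict: "t": time; "q": joint angles; "qd": joint speeds; "joint_efforts": joint torques, N m; "eef_pos": TCP position; "ee_rot": TCP orientation; "force": force on the tool from outside, world axes, zero at the start; "moment": the same for the moment, N m; "width": finger opening in m.
Only numpy, scipy, OpenCV 4.12 (cv2) and the standard library are available. Lean on these libraries where they do the work, as an engineer would, in place of code of your own. Each camera call takes 0.05 s, during which the arm holds its last target. There are 200 camera calls.

TASK

Swing-test the twin lanterns by their carriage's orange grip: rock the yoke until first the left lantern and then the right one has swung up by about 20 degrees, never as far as 30. Then bring the carriage over the green plate and take the swing out, so that the lanterns hang still with the pivot over the plate's centre for at least three seconds, and let go, leaving them still. The gold is wet: never touch the lanterns or their crossbar, and leave everything else on the bench where it is.

Things in the scene. Friction and masses are not known exactly. Their poses are not given: they have to be found in the camera images.
- rail: fixed aluminium rail on two posts standing on the bench: beam 1060 mm long, 30 x 30 mm, centre of the beam 245 mm above the bench, ends carried by posts at y = +-515 mm in its frame. Origin on the bench under the middle of the beam; its y axis runs along the beam to the robot's left, x points away from the robot, z up. Turned by up to about 0.1 rad about the vertical.
- carriage (a joint): position (m) of the carriage along the beam, 0 in the middle, growing along the rail's +y axis (left); free travel to stops at +-0.31. Carriage 0.5 kg, running friction about 0.8 N plus 2 N per m/s, so it stays where it is left.
- grip (a point): the point to grip on the carriage, 317 mm above the bench, over the beam's centre line: centre of an upright orange block, 30 mm wide along the beam, 36 mm across it, its top 15 mm above this point and 45 mm of it below, standing on the grey carriage plate. Take it from above with the fingers closing along the beam.
- yoke (a joint): swing angle (rad) of the yoke, 0 when level, positive with the left (+y) lantern up; stops at +-0.65. Almost undamped (a swing takes about a minute to die out). Nominal period 1.76 s, varying some 3 per cent with hidden masses; for small angles: angular acceleration = -12.8 * (angle + carriage acceleration / 9.81), so accelerating the carriage to the left drives the angle negative.
- pivot (a point): the brass pivot of the yoke, carried by the carriage: in the rail's frame 65 mm beyond (+x) the grip point and 107 mm below it, at 210 mm above the bench.
- crossbar: wooden crossbar of the yoke, 340 mm between lantern centres, 12 x 22 mm; origin at the pivot, y along the bar to the left lantern. 0.15 kg nominal. Must not be touched.
- lanterns: the two gold glass jars held by their necks in the ends of the crossbar, 170 mm left and right of the pivot, 74 mm diameter, 103 mm high, from 85 mm below to 18 mm above the bar's centre line, their mass centred about 45 mm below it. 0.4 kg together, nominal. Wet gold: must not be touched. Origin at the pivot, axes as the crossbar.
- green_plate: green disc with white centre, 90 mm diameter, 4 mm thick, fixed on the bench in the plane in which the lanterns swing; origin at its centre on the bench. The parking station: the pivot must end above its centre.
- red_plate: red disc of the same size, the station for rejects, not wanted here; origin at its centre on the bench.
- paint_bottle: gold paint bottle, 48 mm diameter, 110 mm high, loose; origin under its centre. To be left alone.
- dish: glass dish, 80 mm diameter, 30 mm high, loose; origin under its centre. To be left alone.
- spare_jar: gold jar, 72 mm diameter, 100 mm high, loose, behind the rail; origin under its centre. To be left alone.
- white_jar: white jar, 68 mm diameter, 90 mm high, loose, behind the rail; origin under its centre. To be left alone.
- brush: paint brush lying behind the rail, loose. To be left alone.
- cap: white bottle cap, 32 mm diameter, 18 mm high, loose, behind the rail. To be left alone.
Not all that is in view belongs to the job. Of the things that look like the green_plate, the middle-sized one is meant.

How it is judged:
By the outcome, as a careful person would: the job done as asked, in the order asked, and still so for the second after the job is handed in, with the robot touching nothing.
It also fails if it takes over 56 s, if anything falls off the work surface, if the arm or the gripper's body presses on something with over 40 N, if the wrist force passes 120 N, or if a joint passes its speed limit or range.

## Working session

There is one attempt and no reset: what is moved stays moved. The work goes in short steps, Python scripts to look and compute and a shell command to move; the robot and the scene stay as the last step left them, time stands still between calls to the robot, and variables do not carry over. Pictures are saved under pics/ and viewed, on a budget of 10 in all, crops included, one or two more only if the job needs it, and the job is handed in when it is done.

```bash
ls; mkdir -p pics; cat > h.py <<'E'
import numpy as np, cv2
from station import arm, optics, outline_of, spot_point
def ray(cam,uv):
    m=optics.camera_model(cam);K=np.array(m["K"]);T=np.array(m["T"])
    u,v=uv; d=np.array([(u-K[0,2])/K[0,0],-(v-K[1,2])/K[1,1],-1.0])
    return T[:3,3],T[:3,:3]@d
def atz(cam,uv,z):
    o,d=ray(cam,uv); return o+d*(z-o[2])/d[2]
def atd(cam,uv,depth):
    o,d=ray(cam,uv); u,v=int(round(uv[0])),int(round(uv[1]))
    return o+d*depth[v,u]
def save(name,img): cv2.imwrite("pics/"+name,img[:,:,::-1])
E
python3 - <<'E'
from h import *
s=arm.get_state();print(s)
np.set_printoptions(precision=4,suppress=True)
for c in ("scene","side"):
    im,d=optics.grab_frame(c);save(c+"1.png",im)
    m=optics.camera_model(c);print(c,m)
    np.save(c+"_d.npy",d)
    for n in ("grip","pivot"):
        for r in spot_point(c,n)[:3]: print(c,n,r["uv"],round(r["conf"],2),atz(c,r["uv"],.317 if n=="grip" else .21))
    for n in ("green_plate","red_plate"):
        for r in outline_of(c,n)[:5]:
            print(c,n,r["uv"],round(r["conf"],2),r["region"].sum(),atz(c,r["uv"],.004))
print(arm.get_state()["t"])
E
```

```text
pics
{'t': 0.0, 'q': array([ 2.88111052e-01,  3.59374408e-01,  1.10667113e-02, -3.54708611e-04,
       -1.22410866e+00, -2.88100596e-01]), 'qd': array([-0.00136634,  0.00029132, -0.00132709, -0.00021744,  0.00024733,
        0.00038725]), 'joint_efforts': array([-8.00930356e-04, -5.82726967e+01,  2.93058443e+01,  6.99745238e+00,
        6.93249181e-03, -2.06530804e-04]), 'eef_pos': array([ 6.74508819e-01, -1.85936785e-05,  2.25633359e-01]), 'ee_rot': array([ 3.13994464e+00, -1.40640003e-04, -1.57090655e+00]), 'force': array([0.21229707, 0.00963699, 0.57405578]), 'moment': array([ 0.01611098, -0.06975088, -0.02504832]), 'width': 0.08752061200659551}
scene {'K': array([[399.4824,   0.    , 275.0752],
       [  0.    , 399.4824, 214.7541],
       [  0.    ,   0.    ,   1.    ]]), 'T': array([[-0.55  , -0.5898,  0.5913,  1.1674],
       [ 0.8351, -0.3839,  0.3939,  0.3889],
       [-0.0053,  0.7105,  0.7037,  0.9338],
       [ 0.    ,  0.    ,  0.    ,  1.    ]])}
scene grip [288.8, 174.9] 0.68 [ 0.5155 -0.0043  0.317 ]
scene pivot [269.4, 214.3] 0.78 [ 0.5658 -0.0294  0.21  ]
scene gree
[... 361 characters left out ...]
   ,   1.    ]]), 'T': array([[ 0.9961,  0.059 , -0.0651,  0.505 ],
       [-0.087 ,  0.5587, -0.8248, -0.7885],
       [-0.0122,  0.8273,  0.5617,  0.7223],
       [ 0.    ,  0.    ,  0.    ,  1.    ]])}
side grip [250.4, 168.0] 0.92 [ 0.5054 -0.0268  0.317 ]
side pivot [281.3, 203.6] 0.69 [ 0.5754 -0.0178  0.21  ]
side pivot [313.6, 200.8] 0.52 [ 0.6558 -0.0137  0.21  ]
side green_plate [290.8, 203.9] 0.62 69 [0.6359 0.2868 0.004 ]
side green_plate [211.0, 254.6] 0.62 996 [0.3786 0.0503 0.004 ]
side green_plate [273.0, 222.8] 0.6 297 [0.5669 0.1847 0.004 ]
side green_plate [363.8, 293.7] 0.27 137 [ 0.7711 -0.1387  0.004 ]
side red_plate [283.1, 310.9] 0.87 884 [ 0.5635 -0.1738  0.004 ]
0.5
```

View pics/scene1.png

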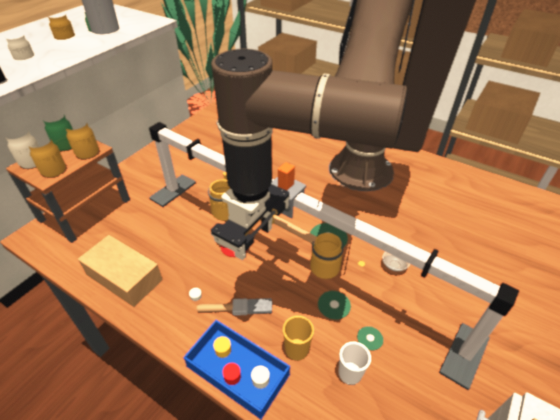

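View pics/side1.png

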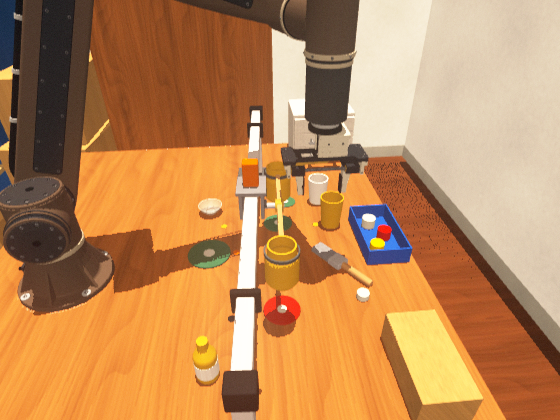

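Side view: the orange grip is at (250,172), the red plate at (282,310), and there are three green discs. In the scene view the greens are at (335,304), (370,338, small) and (327,235, mostly hidden, large in the side view at (209,254)). Next I measure disc sizes, the rail line, the grip and the resting yoke angle.

```bash
cat >> h.py <<'E'
def cloud(cam,d):
    v,u=np.mgrid[0:420,0:560]; m=optics.camera_model(cam);K=np.array(m["K"]);T=np.array(m["T"])
    P=np.stack([(u-K[0,2])/K[0,0]*d,-(v-K[1,2])/K[1,1]*d,-d],-1)
    return P@T[:3,:3].T+T[:3,3]
E
python3 - <<'E'
from h import *
np.set_printoptions(precision=4,suppress=True)
for c in ("scene","side"):
    im=cv2.imread(f"pics/{c}1.png")[:,:,::-1]; d=np.load(c+"_d.npy"); P=cloud(c,d)
    hsv=cv2.cvtColor(np.ascontiguousarray(im),cv2.COLOR_RGB2HSV); H,S,V=[hsv[...,i] for i in range(3)]
    ok=d>0
    # rail top
    m=ok&(abs(P[...,2]-.26)<.006)&(S<50)&(V>120)&(abs(P[...,0]-.51)<.08)&(abs(P[...,1])<.5)
    q=P[m]; A=np.c_[q[:,1],np.ones(len(q))]
    k=np.ones(len(q),bool)
    for _ in range(5):
        co=np.linalg.lstsq(A[k],q[k,0],rcond=None)[0]; r=q[:,0]-A@co; k=abs(r)<.014
    print(c,"rail x=",co,k.sum(),"z",np.median(q[:,2]))
    # orange block
    m=ok&(H<12)&(S>180)&(P[...,2]>.28)&(P[...,2]<.35)&(abs(P[...,0]-.51)<.1)&(abs(P[...,1])<.15)
    q=P[m]; print("orange",m.sum(),q.min(0),q.max(0)); t=q[q[:,2]>.327]; print("top",len(t),np.percentile(t,[3,97],axis=0),t.mean(0))
    # green discs
    m=(ok&(H>55)&(H<95)&(S>90)&(P[...,2]<.02)&(P[...,2]>-.01)).astype(np.uint8)
    n,L,st,ce=cv2.connectedComponentsWithStats(m)
    for i in range(1,n):
        if st[i,4]>20:
            q=P[L==i]; print("green",ce[i],st[i,4],"min",q.min(0)[:2],"max",q.max(0)[:2],"mid",(q.min(0)+q.max(0))[:2]/2,"ext",np.ptp(q,axis=0)[:2])
    m=(ok&((H<6)|(H>174))&(S>150)&(P[...,2]<.02)&(P[...,0]<.66)&(P[...,0]>.45));q=P[m]
    print("red",q.min(0),q.max(0))
im=cv2.imread("pics/scene1.png")[200:370,250:420]; cv2.imwrite("pics/crop1.png",cv2.resize(im,None,fx=3.5,fy=3.5,interpolation=cv2.INTER_CUBIC))
E
```

```text
scene rail x= [0.06   0.5096] 2079 z 0.25759716815116235
orange 243 [ 0.4902 -0.033   0.2801] [0.5773 0.0237 0.3299]
top 6 [[ 0.4945 -0.0052  0.3273]
 [ 0.5684  0.0198  0.3297]] [0.5171 0.0005 0.3281]
green [232.5714  38.381 ] 21 min [-0.737  -1.1886] max [-0.7113 -1.1501] mid [-0.7242 -1.1693] ext [0.0257 0.0385]
green [181.96  45.56] 25 min [-0.495  -1.3667] max [-0.468  -1.3344] mid [-0.4815 -1.3506] ext [0.027  0.0323]
green [328.1676 230.8266] 173 min [0.3342 0.0063] max [0.3887 0.1125] mid [0.3615 0.0594] ext [0.0546 0.1062]
green [334.0711 305.0578] 450 min [0.5474 0.15  ] max [0.6253 0.2288] mid [0.5864 0.1894] ext [0.0779 0.0788]
green [370.1321 337.8038] 265 min [0.5942 0.2821] max [0.6487 0.3387] mid [0.6214 0.3104] ext [0.0545 0.0566]
red [ 0.585  -0.1986 -0.0027] [ 0.6073 -0.1418  0.0057]
side rail x= [0.0584 0.5056] 3013 z 0.25956745906286977
orange 300 [ 0.4859 -0.0385  0.28  ] [ 0.5219 -0.024   0.3298]
top 12 [[ 0.4922 -0.0369  0.327 ]
 [ 0.5196 -0.0333  0.3296]] [ 0.5076 -0.0353  0.3282]
red [ 0.5155 -0.2133 -0.0011] [ 0.6037 -0.1224  0.0074]
```

View pics/crop1.png

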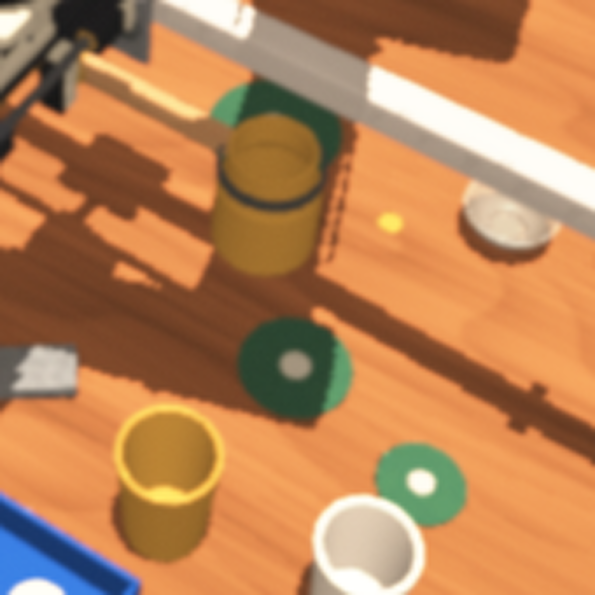

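Candidates for the green plate: (334,305) about 85–90 mm, (370,338) about 57 mm, and (328,231) about 120 mm. The middle-sized one is at (334,305), with its white centre at about (0.586,0.188), and it lies in the swing plane. Now I rise and turn the jaws along the beam.

```bash
python3 -m crank '[[100,[0,0,-5],[0,0,0]],[100,[0,0,-5],[0,0,-0.1]],[100,[0,0,-5],[0,0,-0.15]],[100,[0,0,-5],[0,0,-0.15]],[100,[0,0,0],[0,0,-0.15]],[100,[0,0,0],[0,0,-0.15]],[100,[0,0,0],[0,0,-0.15]],[100,[0,0,0],[0,0,-0.15]],[100,[0,0,0],[0,0,-0.15]],[100,[0,0,0],[0,0,-0.15]],[100,[0,0,0],[0,0,-0.15]],[100,[0,0,0],[0,0,-0.062]]]'
python3 - <<'E'
from h import *
np.set_printoptions(precision=4,suppress=True)
s=arm.get_state();print(s["t"],s["q"],s["eef_pos"],s["ee_rot"],s["width"])
im,d=optics.grab_frame("wrist");save("w1.png",im);np.save("wrist_d.npy",d)
print(optics.camera_model("wrist"))
im,d=optics.grab_frame("scene");save("scene2.png",im);np.save("scene2_d.npy",d)
for n in ("crossbar","lanterns"):
    for r in outline_of("scene",n)[:4]:
        q=cloud("scene",d)[r["region"]&(d>0)]; print(n,r["uv"],r["conf"],r["region"].sum(),np.median(q,axis=0))
for cam,n in (("wrist","grip"),("wrist","green_plate"),("scene","grip"),("scene","green_plate")):
    for r in spot_point(cam,n)[:4]: print(cam,n,r["uv"],r["conf"], atz(cam,r["uv"],.004 if "green" in n else .317) if cam!="wrist" else "")
E
```

```text
t: 1.7
eef_pos: [0.6749, -0.0, 0.4266]
ee_rot: [-3.142, 0.0, -0.053]
force: [0.4, 0.4, -0.3]
width: 0.0875
1.7 [ 0.2881  0.3121  0.3839 -0.     -1.6426  1.2295] [ 0.6749 -0.      0.4266] [-3.1416  0.     -0.0532] 0.08746117419392167
{'K': array([[307.5596,   0.    , 281.9365],
       [  0.    , 307.5596, 205.0627],
       [  0.    ,   0.    ,   1.    ]]), 'T_tool_cam': array([[ 0.0002,  0.9653,  0.2612,  0.0697],
       [ 1.    , -0.0004,  0.0005, -0.0004],
       [ 0.0006,  0.2612, -0.9653, -0.1574],
       [ 0.    ,  0.    ,  0.    ,  1.    ]])}
crossbar [295.1, 228.7] 0.69 2800 [0.5793 0.0498 0.2046]
lanterns [316.5, 240.4] 0.74 1814 [0.5869 0.1262 0.1864]
wrist green_plate [129.3, 198.5] 0.94 
wrist green_plate [193.6, 213.6] 0.77 
wrist green_plate [259.8, 298.6] 0.71 
scene grip [286.6, 171.3] 0.72 [ 0.5066 -0.0162  0.317 ]
scene green_plate [368.8, 338.0] 0.86 [0.6257 0.3089 0.004 ]
scene green_plate [332.0, 302.5] 0.85 [0.5838 0.183  0.004 ]
scene green_plate [325.7, 238.8] 0.65 [0.389  0.0592 0.004 ]
```

```bash
python3 -m crank '[[100,[-4,0,0],[0,0,0]],[100,[-4,0,0],[0,0,0]],[100,[-3,0,0],[0,0,-0.006]]]'
cat >> h.py <<'E'
from scipy.spatial.transform import Rotation as Ro
def wristT(s):
    T=np.eye(4);T[:3,:3]=Ro.from_euler("xyz",s["ee_rot"]).as_matrix();T[:3,3]=s["eef_pos"]
    return T@np.array(optics.camera_model("wrist")["T_tool_cam"])
def watz(T,uv,z):
    K=np.array(optics.camera_model("wrist")["K"]);d=T[:3,:3]@np.array([(uv[0]-K[0,2])/K[0,0],-(uv[1]-K[1,2])/K[1,1],-1.]);o=T[:3,3]
    return o+d*(z-o[2])/d[2]
E
python3 - <<'E'
from h import *
np.set_printoptions(precision=4,suppress=True)
s=arm.get_state();T=wristT(s);print(s["t"],s["eef_pos"],s["ee_rot"])
im,d=optics.grab_frame("wrist");save("w2.png",im);np.save("wrist_d.npy",d)
for n,z in (("grip",.317),("green_plate",.004),("pivot",.21),("red_plate",.004)):
    for r in spot_point("wrist",n)[:4]: print(n,r["uv"],r["conf"],watz(T,r["uv"],z))
np.save("wT.npy",T)
hsv=cv2.cvtColor(im,cv2.COLOR_RGB2HSV);m=((hsv[...,0]<14)&(hsv[...,1]>200)&(hsv[...,2]>110)).astype(np.uint8)
n,L,st,ce=cv2.connectedComponentsWithStats(m)
for i in np.argsort(-st[1:,4])[:4]+1: print(st[i],ce[i],np.median(d[L==i]))
E
```

```text
t: 2.4
eef_pos: [0.5635, 0.0063, 0.4267]
ee_rot: [3.142, -0.0, -0.054]
force: [0.1, 0.3, 1.3]
width: 0.0879
2.4 [0.5635 0.0063 0.4267] [ 3.1416 -0.0003 -0.0536]
grip [314.0, 260.5] 0.73 [ 0.5051 -0.0204  0.317 ]
green_plate [261.9, 255.9] 0.71 [0.3711 0.0583 0.004 ]
green_plate [188.9, 157.2] 0.65 [0.5786 0.1809 0.004 ]
green_plate [121.9, 136.5] 0.56 [0.6229 0.2993 0.004 ]
green_plate [364.4, 40.3] 0.31 [ 0.7598 -0.1444  0.004 ]
pivot [307.7, 177.5] 0.81 [ 0.5654 -0.025   0.21  ]
red_plate [375.8, 157.7] 0.77 [ 0.559  -0.1691  0.004 ]
```

View pics/w2.png

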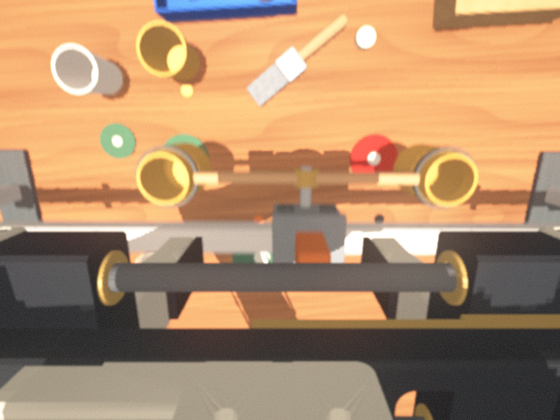

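The orange block is at (313,248) in the wrist view, a little right of the jaw centre. Grip point is (0.5055,-0.020). Centring, descending, then checking before closing.

```bash
python3 -m crank '[[100,[-3,1.5,0],[0,0,0.004]],[100,[-2.6,1.4,0],[0,0,0]],[100,[0,0,-0.2],[0,0,0]],[100,[0,0,3.5],[0,0,0]]]'
python3 - <<'E'
from h import *
np.set_printoptions(precision=4,suppress=True)
s=arm.get_state();T=wristT(s);print(s["t"],s["eef_pos"],s["ee_rot"])
im,d=optics.grab_frame("wrist");save("w3.png",im)
for n,z in (("grip",.317),("pivot",.21),("green_plate",.004),("red_plate",.004)):
    for r in spot_point("wrist",n)[:4]: print(n,r["uv"],r["conf"],watz(T,r["uv"],z))
im,d=optics.grab_frame("scene");save("scene3.png",im);np.save("scene3_d.npy",d)
r=outline_of("scene","crossbar");print([(a["uv"],a["conf"],a["region"].sum()) for a in r]);
if r: np.save("cb.npy",r[0]["region"])
r=outline_of("scene","lanterns");print([(a["uv"],a["conf"],a["region"].sum()) for a in r]);
if r: np.save("lan.npy",r[0]["region"])
r=spot_point("scene","pivot");print([(a["uv"],a["conf"],atz("scene",a["uv"],.21)) for a in r])
im2=im.copy()
for f,c in (("cb.npy",1),("lan.npy",2)):
    m=np.load(f).astype(np.uint8); cs,_=cv2.findContours(m,cv2.RETR_EXTERNAL,cv2.CHAIN_APPROX_NONE); cv2.drawContours(im2,cs,-1,(255,0,255) if c==1 else (0,255,255),1)
save("scene3o.png",cv2.resize(im2[130:330,140:420],None,fx=2.8,fy=2.8))
E
```

```text
t: 3.05
eef_pos: [0.5102, -0.0198, 0.3976]
ee_rot: [-3.14, -0.008, -0.058]
force: [1.2, 1.1, -0.0]
width: 0.0878
3.05 [ 0.5102 -0.0198  0.3976] [-3.1403 -0.0083 -0.0576]
grip [283.6, 220.2] 0.56 [ 0.5033 -0.0201  0.317 ]
pivot [284.1, 133.4] 0.57 [ 0.569  -0.0247  0.21  ]
green_plate [89.5, 111.9] 0.81 [0.6185 0.3066 0.004 ]
green_plate [246.3, 237.5] 0.79 [0.3744 0.0573 0.004 ]
red_plate [364.2, 131.0] 0.73 [ 0.5594 -0.165   0.004 ]
[]
[([316.1, 238.2], 0.65, np.int64(1739))]
[([271.8, 214.1], 0.82, array([ 0.5618, -0.0246,  0.21  ]))]Traceback (most recent call last):
  File "<stdin>", line 15, in <module>
    fid = stack.enter_context(open(os.fspath(file), "rb"))
                              ~~~~^^^^^^^^^^^^^^^^^^^^^^^
FileNotFoundError: [Errno 2] No such file or directory: 'cb.npy'
```

```bash
python3 -m crank '[[100,[-0.2,0,4],[0,0,0]],[100,[0,0,4],[0,0,0]],[100,[0,0,1.5],[0,0,0]],[100,[0,0,0],[0,0,0]]]'; python3 -m crank '[[30,[0,0,0],[0,0,0]],[20,[0,0,0],[0,0,0]],[0,[0,0,0],[0,0,0]],[0,[0,0,0],[0,0,0]],[0,[0,0,0],[0,0,0]],[0,[0,0,0],[0,0,0]]]' 30
python3 - <<'E'
from h import *
s=arm.get_state();print(s["t"],s["eef_pos"],s["ee_rot"],s["force"],s["width"])
im=cv2.imread("pics/scene3.png")
m=np.load("lan.npy").astype(np.uint8); cs,_=cv2.findContours(m,cv2.RETR_EXTERNAL,cv2.CHAIN_APPROX_NONE); cv2.drawContours(im,cs,-1,(255,255,0),1)
cv2.imwrite("pics/scene3o.png",cv2.resize(im[130:330,140:420],None,fx=2.8,fy=2.8))
E
```

```text
t: 3.9
eef_pos: [0.5047, -0.0195, 0.2967]
ee_rot: [3.141, 0.004, -0.057]
force: [0.5, -0.7, 1.3]
width: 0.0877
t: 4.5
eef_pos: [0.5057, -0.0193, 0.2988]
ee_rot: [-3.141, -0.0, -0.057]
force: [0.2, 0.2, 0.3]
width: 0.0451
4.5 [ 0.50572919 -0.01932226  0.29875714] [-3.14148904e+00 -2.90688728e-04 -5.67930809e-02] [0.18462648 0.22733775 0.29412789] 0.045113444719405774
```

View pics/scene3o.png

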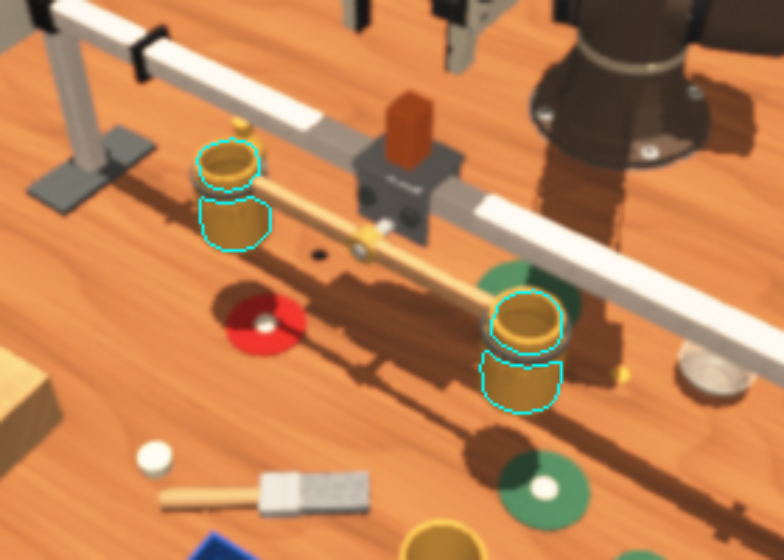

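The scene crop shows a lantern outline around both jars (left jar at crop (523,350), right jar (233,195)), with the bar and both jars clear of the gripper. I finish closing, take the rest-angle reference, and plan the rocking.

```bash
python3 -m crank '[[0,[0,0,0],[0,0,0]],[0,[0,0,0],[0,0,0]],[0,[0,0,0],[0,0,0]],[0,[0,0,0],[0,0,0]]]' 30
cat >> h.py <<'E'
from scipy.optimize import minimize, linprog
PSI=-0.058; RX=np.array([np.cos(PSI),np.sin(PSI)]); RY=np.array([-np.sin(PSI),np.cos(PSI)])
XP=0.5055+0.058*0.02+0.065  # swing plane: RX.p = const
def angle(ypiv):
    """returns t, angle of line between jar centroids in swing plane (uncalibrated), mid y"""
    t=arm.get_state()["t"]; im,d=optics.grab_frame("scene"); rs=outline_of("scene","lanterns")
    rs=[r for r in rs if r["conf"]>.3]
    if not rs: return t,None,None
    m=np.any([r["region"] for r in rs],axis=0); v,u=np.nonzero(m)
    M=optics.camera_model("scene");K=M["K"];T=M["T"]
    D=np.c_[(u-K[0,2])/K[0,0],-(v-K[1,2])/K[1,1],-np.ones(len(u))]@T[:3,:3].T;o=T[:3,3]
    s=(XP-o[:2]@RX)/(D[:,:2]@RX); P=o+D*s[:,None]; y=P[:,:2]@RY; z=P[:,2]
    c=[]
    for sg in (1,-1):
        k=(sg*(y-ypiv)>.09)&(sg*(y-ypiv)<.26)&(z>.08)&(z<.36)
        if k.sum()<100: return t,None,None
        c.append(((y[k].min()+y[k].max())/2,(z[k].min()+z[k].max())/2, y[k].mean(),z[k].mean(),k.sum()))
    a1=np.arctan2(c[0][1]-c[1][1],c[0][0]-c[1][0]); a2=np.arctan2(c[0][3]-c[1][3],c[0][2]-c[1][2])
    return t,(a1,a2,c[0][4],c[1][4]),(c[0][2]+c[1][2])/2
E
cat > plan.py <<'E'
import numpy as np
from scipy.optimize import linprog, lsq_linear, minimize
W=2*np.pi/1.756
def resp(n,W=W,lag=0.0,m=0):
    """theta, thetadot/W at times 0.1*j (j=1..n+m) per row velocity u_k (m/s) as matrices; also after stop"""
    J=n+m; A=np.zeros((J+1,n)); B=np.zeros((J+1,n))
    for k in range(n):
        for e,sg in ((k,1),(k+1,-1)):       # velocity step +u at start, -u at end of row
            tt=(np.arange(J+1)-e)*.1-lag; on=tt>=-1e-9
            A[:,k]+=np.where(on,-sg*W/9.81*np.sin(W*tt),0); B[:,k]+=np.where(on,-sg*W/9.81*np.cos(W*tt),0)
    return A,B
E
python3 - <<'E'
from h import *
np.set_printoptions(precision=3,suppress=True,linewidth=160)
s=arm.get_state();print(s["t"],s["eef_pos"],s["width"])
yp=s["eef_pos"][:2]@RY
for _ in range(3): print(angle(yp),yp)
from plan import *
best=None
for n in range(20,37,1):
    A,B=resp(n); pos=.1*np.tril(np.ones((n,n)))
    # min max|u|  + constraints
    I=np.eye(n);one=np.ones((n,1)); D=np.diff(np.vstack([np.zeros(n),I,np.zeros(n)]),axis=0)
    Aub=np.vstack([np.c_[I,-one],np.c_[-I,-one],np.c_[-A[1:],0*np.ones(n)],np.c_[pos,0*one[:,0]],np.c_[-pos,0*one[:,0]],np.c_[D,-.4*np.ones(n+1)],np.c_[-D,-.4*np.ones(n+1)]])
    bub=np.r_[np.zeros(2*n),.2*np.ones(n),.15*np.ones(n),.15*np.ones(n),np.zeros(2*n+2)]
    Aeq=np.vstack([np.r_[A[n],0],np.r_[B[n],0],np.r_[pos[-1],0]]);beq=np.r_[.385,0,0]
    r=linprog(np.r_[np.zeros(n),1],Aub,bub,Aeq,beq,bounds=[(None,None)]*n+[(0,None)])
    if r.success: print(n,round(r.x[-1],3)); S=(n,r.x[:-1])
    if r.success and r.x[-1]<.2: break
n,u=S; print(np.round(u*10,1)); print(np.cumsum(u)*.1)
E
```

```text
t: 4.9
eef_pos: [0.5057, -0.0194, 0.2986]
ee_rot: [3.142, 0.0, -0.057]
force: [-0.1, -0.3, 0.1]
width: 0.03
4.9 [ 0.506 -0.019  0.299] 0.029990811255415153
(4.9, (np.float64(0.006363769574920028), np.float64(0.009432426962602125), np.int64(1136), np.int64(753)), np.float64(0.012362821910595942)) 0.00999171099957965
(5.0, (np.float64(-0.0021130137610371733), np.float64(0.002292532529982534), np.int64(1057), np.int64(786)), np.float64(0.011203659289851176)) 0.00999171099957965
(5.1, (np.float64(0.006013416365255115), np.float64(0.008205068181109597), np.int64(1104), np.int64(811)), np.float64(0.010872055198152333)) 0.00999171099957965
20 0.376
21 0.371
22 0.371
23 0.371
24 0.371
25 0.371
26 0.371
27 0.371
28 0.371
29 0.371
30 0.371
31 0.371
32 0.371
33 0.371
34 0.371
35 0.371
36 0.371
[ 1.5 -0.  -1.2  0.   0.   0.  -1.   0.5  0.   0.   0.   0.   0.2 -1.3 -2.7 -1.3 -0.7 -2.2 -3.7 -2.2 -0.7  0.   0.   0.   0.6  2.1  3.6  2.7  3.7  3.7  3.
  1.5 -0.  -1.5 -3.  -1.5]
[ 0.015  0.015  0.003  0.003  0.003  0.003 -0.008 -0.003 -0.003 -0.003 -0.003 -0.003 -0.001 -0.013 -0.041 -0.054 -0.061 -0.083 -0.12  -0.143 -0.15  -0.15
 -0.15  -0.15  -0.144 -0.122 -0.086 -0.059 -0.022  0.015  0.045  0.059  0.059  0.045  0.015 -0.   ]
```

```bash
python3 - <<'E'
from plan import *
np.set_printoptions(precision=3,suppress=True,linewidth=160)
for n in (18,22,27):
    A,B=resp(n); pos=.1*np.tril(np.ones((n,n)));D=np.diff(np.vstack([np.zeros(n),np.eye(n),np.zeros(n)]),axis=0)
    H=D.T@D
    cons=[dict(type="eq",fun=lambda u:np.r_[A[n]@u-.385,B[n]@u],jac=lambda u:np.vstack([A[n],B[n]])),
     dict(type="ineq",fun=lambda u:A@u+.22,jac=lambda u:A),dict(type="ineq",fun=lambda u:pos@u+.2,jac=lambda u:pos),dict(type="ineq",fun=lambda u:.2-pos@u,jac=lambda u:-pos),
     dict(type="ineq",fun=lambda u:.385-A@u,jac=lambda u:-A)]
    r=minimize(lambda u:u@H@u,np.zeros(n),jac=lambda u:2*H@u,constraints=cons,method="SLSQP",options=dict(maxiter=500))
    u=np.round(r.x*10,1)/10
    print(n,r.success,r.fun,abs(u).max());print(u*10);print("pos",np.cumsum(u)*.1);print("th",np.degrees(A@u))
    for T in (1.70,1.756,1.81):
        A2,B2=resp(n,2*np.pi/T); print(T,np.degrees(np.hypot(A2[n]@u,B2[n]@u)),np.degrees((A2@u).min()))
E
```

```text
18 True 0.28045718624696897 0.42000000000000004
[-1.8 -2.4 -2.1 -1.   0.3  2.1  2.6  3.6  3.7  4.2  4.2  3.4  1.7  1.3 -0.9 -2.2 -0.8 -1.8]
pos [-0.018 -0.042 -0.063 -0.073 -0.07  -0.049 -0.023  0.013  0.05   0.092  0.134  0.168  0.185  0.198  0.189  0.167  0.159  0.141]
th [  0.      1.317   2.907   3.909   3.611   1.903  -1.362  -4.821  -8.402 -10.991 -12.554 -12.527 -10.327  -5.575   0.176   7.514  14.853  19.285  22.007]
1.7 23.48188069180556 -13.171629073967496
1.756 22.00684782144484 -12.554043547431922
1.81 20.659953026478384 -12.205727448015864
22 True 0.2098910157038135 0.33999999999999997
[-0.3 -1.5 -1.7 -2.3 -2.6 -2.  -2.  -1.3 -0.5  0.   1.   1.9  2.3  3.   3.1  2.5  2.5  0.8 -0.9 -1.8 -3.4 -1.8]
pos [-0.003 -0.018 -0.035 -0.058 -0.084 -0.104 -0.124 -0.137 -0.142 -0.142 -0.132 -0.113 -0.09  -0.06  -0.029 -0.004  0.021  0.029  0.02   0.002 -0.032 -0.05 ]
th [  0.      0.22    1.29    2.343   3.538   4.505   4.462   3.854   2.245  -0.233  -3.048  -6.209  -9.242 -11.397 -12.621 -12.319 -10.018  -6.447  -0.816
   6.163  13.02   19.399  22.149]
1.7 23.495667012363057 -12.93867907580249
1.756 22.149268489124708 -12.620903947478794
1.81 20.859681826641175 -12.285927858634844
27 True 0.2506223041046356 0.31
[ 1.6  1.5  1.8  0.9  0.4 -0.4 -1.1 -1.5 -1.8 -1.8 -1.3 -1.1 -0.5 -0.1  0.5  1.2  1.3  1.9  1.6  3.   2.5  1.5  0.5 -0.7 -1.9 -2.6 -3.1]
pos [ 0.016  0.031  0.049  0.058  0.062  0.058  0.047  0.032  0.014 -0.004 -0.017 -0.028 -0.033 -0.034 -0.029 -0.017 -0.004  0.015  0.031  0.061  0.086  0.101
  0.106  0.099  0.08   0.054  0.023]
th [  0.     -1.171  -2.121  -3.021  -2.88   -2.008  -0.297   1.965   4.27    6.254   7.446   7.329   6.137   3.728   0.555  -3.128  -6.927  -9.922 -12.099
 -12.524 -12.387 -10.316  -6.205  -0.577   6.003  12.7    18.302  21.95 ]
1.7 23.556808067144917 -13.037009996672586
1.756 21.950478565868227 -12.524134538363269
1.81 20.374659595939853 -12.333758609782807
```

```bash
python3 -m crank '[[0,[0,0.3,0],[0,0,0]],[0,[0,1.5,0],[0,0,0]],[0,[0,1.7,0],[0,0,0]],[0,[0,2.3,0],[0,0,0]],[0,[0,2.6,0],[0,0,0]],[0,[0,2,0],[0,0,0]],[0,[0,2,0],[0,0,0]],[0,[0,1.3,0],[0,0,0]],[0,[0,0.5,0],[0,0,0]],[0,[0,0,0],[0,0,0]],[0,[0,-1,0],[0,0,0]],[0,[0,-1.9,0],[0,0,0]]]' 40
python3 -m crank '[[0,[0,-2.3,0],[0,0,0]],[0,[0,-3,0],[0,0,0]],[0,[0,-3.1,0],[0,0,0]],[0,[0,-2.5,0],[0,0,0]],[0,[0,-2.5,0],[0,0,0]],[0,[0,-0.8,0],[0,0,0]],[0,[0,0.9,0],[0,0,0]],[0,[0,1.8,0],[0,0,0]],[0,[0,3.4,0],[0,0,0]],[0,[0,1.8,0],[0,0,0]]]'
cat >> h.py <<'E'
def measure(n,z0=.0045):
    out=[]
    for _ in range(n):
        s=arm.get_state(); t,a,ym=angle(s["eef_pos"][:2]@RY); out.append((t,a[0]-z0 if a else np.nan,a[1]-z0-.002 if a else np.nan))
    return np.array(out)
def fit(M,T=None,tau=20,tref=None):
    M=M[~np.isnan(M[:,1])]; t=M[:,0]; y=M[:,2]; tref=M[-1,0] if tref is None else tref
    from scipy.optimize import least_squares
    def mod(p,t): w=2*np.pi/p[2];d=t-tref; return np.exp(-d/tau)*(p[0]*np.cos(w*d)+p[1]*np.sin(w*d))
    T0=T or 1.77; f=lambda p:np.r_[mod(p,t)-y,(p[2]-1.756)/.05*.01 if T is None else (p[2]-T)*1e3]
    r=least_squares(f,[.1,.1,T0],loss="soft_l1",f_scale=.03); return tref,r.x,np.sqrt(np.mean((mod(r.x,t)-y)**2))
E
python3 - <<'E'
from h import *
np.set_printoptions(precision=4,suppress=True,linewidth=160)
s=arm.get_state();print(s["t"],s["eef_pos"],s["ee_rot"],s["force"],s["width"])
M=measure(14); np.save("M1.npy",M); print(np.c_[M[:,0],np.degrees(M[:,1:])])
print(fit(M)); print(arm.get_state()["t"])
E
```

```text
t: 6.4
eef_pos: [0.4991, -0.132, 0.2986]
ee_rot: [3.141, 0.0, -0.058]
force: [-0.2, -0.3, 1.2]
width: 0.0299
t: 7.4
eef_pos: [0.5027, -0.0704, 0.2986]
ee_rot: [-3.141, -0.001, -0.056]
force: [0.9, 1.6, -0.4]
width: 0.0298
7.4 [ 0.5027 -0.0704  0.2986] [-3.1415 -0.0005 -0.0565] [ 0.9093  1.5611 -0.3644] 0.029807359236792407
[[  7.4      5.9423   7.2409]
 [  7.5     16.1386  18.2313]
 [  7.6     13.31    15.1295]
 [  7.7      9.288   10.6097]
 [  7.8      3.8235   4.7006]
 [  7.9     -2.1975  -2.3999]
 [  8.      -7.8309  -8.3261]
 [  8.1    -12.3999 -13.0449]
 [  8.2    -15.8827 -16.6619]
 [  8.3    -17.0762 -17.1917]
 [  8.4    -16.2003 -16.6523]
 [  8.5    -13.3412 -13.5543]
 [  8.6     -8.8288  -9.4612]
 [  8.7     -3.1637  -3.2151]]
(np.float64(8.7), array([-0.0552,  0.2942,  1.7601]), np.float64(0.051400822453304525))
8.8
```

```bash
python3 - <<'E'
from h import *
np.set_printoptions(precision=4,suppress=True,linewidth=160)
M=measure(3)
t=arm.get_state()["t"];im,d=optics.grab_frame("scene");save("swing1.png",im);np.save("sw_d.npy",d)
M=np.vstack([M,measure(10)]);np.save("M2.npy",M);print(np.c_[M[:,0],np.degrees(M[:,1:])],"pic at",t)
M=np.vstack([np.load("M1.npy")[1:],M])
print(fit(M,tau=20),fit(M,tau=10),arm.get_state()["t"])
cv2.imwrite("pics/swing1c.png",cv2.resize(im[130:330,140:420,::-1],None,fx=2.8,fy=2.8,interpolation=cv2.INTER_CUBIC))
E
```

```text
[[  8.8      2.4265   3.0069]
 [  8.9      7.5619   8.7435]
 [  9.      12.4412  14.0778]
 [  9.15    16.1262  18.4785]
 [  9.25    16.9898  18.5412]
 [  9.35        nan      nan]
 [  9.45    10.9348  12.5401]
 [  9.55     5.6195   7.057 ]
 [  9.65    -0.4212   0.0006]
 [  9.75    -5.6737  -6.0326]
 [  9.85   -10.6525 -11.0444]
 [  9.95   -14.7584 -15.155 ]
 [ 10.05   -16.243  -16.2795]] pic at 9.1
(np.float64(10.05), array([-0.2904, -0.0488,  1.7855]), np.float64(0.011212260481041715)) (np.float64(10.05), array([-0.2701, -0.0413,  1.7835]), np.float64(0.016876433416319152)) 10.15
```

View pics/swing1c.png

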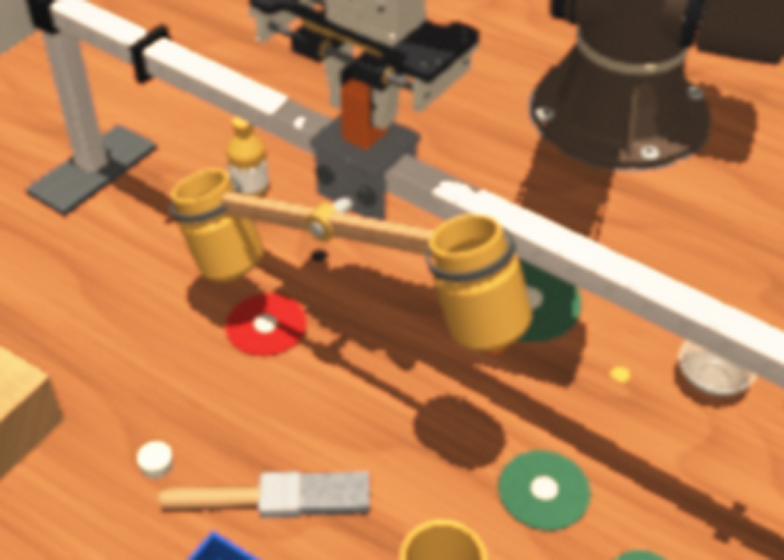

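```bash
python3 - <<'E'
from h import *
def pt(x,y):
    o,d=ray("scene",(140+x/2.8,130+y/2.8)); s=(XP+.006-o[:2]@RX)/(d[:2]@RX); p=o+d*s; return np.array([p[:2]@RY,p[2]])
for n,a,b in (("rest",(258,183),(490,302)),("9.1",(235,205),(428,243))):
    A,B=pt(*a),pt(*b);print(n,A,B,np.degrees(np.arctan2(B[1]-A[1],B[0]-A[0])))
M=np.vstack([np.load("M1.npy")[1:],np.load("M2.npy")]);M=M[~np.isnan(M[:,1])]
from scipy.optimize import least_squares
t=M[:,0];y=M[:,2]
m=lambda p,t:p[4]+np.exp(-(t-9)/p[3])*(p[0]*np.cos(2*np.pi*(t-9)/p[2])+p[1]*np.sin(2*np.pi*(t-9)/p[2]))
for col in (1,2):
    r=least_squares(lambda p:np.r_[m(p,t)-M[:,col],(1/p[3]-.05)*.3],[.2,.2,1.76,20,0]);print(r.x,np.degrees(np.hypot(*r.x[:2])),r.fun.std(),np.degrees(r.fun[:-1]).round(1))
E
```

```text
rest [-0.11268677  0.22174079] [0.14857745 0.22508253] 0.73281154542116
9.1 [-0.14816744  0.17341078] [0.08334993 0.25731153] 19.92026672649974
[ 2.20088692e-01  1.92197673e-01  1.78601094e+00  7.54416104e+01
 -1.63381329e-03] 16.741644208899025 0.00428319860256469 [ 0.1  0.3 -0.1 -0.1 -0.  -0.  -0.2  0.1  0.1  0.1 -0.  -0.1 -0.3 -0.
  0.4  0.1  0.2 -0.6 -0.2  0.   0.4 -0.1 -0.1  0.3 -0.1]
[2.37631274e-01 2.06810338e-01 1.78836984e+00 5.01434469e+01
 8.41970857e-03] 18.04945631788017 0.006092357147496077 [ 0.   0.1 -0.1 -0.2  0.5  0.3 -0.1  0.1 -0.6 -0.2 -0.3  0.4  0.1  0.2
  0.5  0.  -0.3 -0.3 -0.5 -0.4  0.5  0.5  0.1  0.3 -0.7]
```

```bash
cat >> h.py <<'E'
def predict(th,ypiv):
    """angle statistics (as in angle()) expected from silhouettes of model jars at true angle th"""
    M=optics.camera_model("scene");K=M["K"];T=M["T"];Ti=np.linalg.inv(T);o=T[:3,3]
    c=[]
    for sg in (1,-1):
        ph=np.linspace(0,2*np.pi,40); pts=[]
        for zz in (-.085,.018):
            pts.append(np.c_[.037*np.cos(ph),sg*.17+.037*np.sin(ph),zz+0*ph])
        b=np.vstack(pts); y=b[:,1]*np.cos(th)-b[:,2]*np.sin(th); z=b[:,1]*np.sin(th)+b[:,2]*np.cos(th)
        W=np.c_[np.outer(XP+b[:,0],RX)+np.outer(ypiv+y,RY),.21+z]
        C=(W-o)@T[:3,:3]; uv=np.c_[K[0,2]-K[0,0]*C[:,0]/C[:,2],K[1,2]+K[1,1]*C[:,1]/C[:,2]]
        h=cv2.convexHull((uv*16).astype(np.int32)); m=np.zeros((420,560),np.uint8); cv2.fillPoly(m,[h],1,shift=4)
        v,u=np.nonzero(m); D=np.c_[(u-K[0,2])/K[0,0],-(v-K[1,2])/K[1,1],-np.ones(len(u))]@T[:3,:3].T
        s=(XP-o[:2]@RX)/(D[:,:2]@RX); P=o+D*s[:,None]; y=P[:,:2]@RY;z=P[:,2]
        c.append(((y.min()+y.max())/2,(z.min()+z.max())/2,y.mean(),z.mean()))
    return np.arctan2(c[0][1]-c[1][1],c[0][0]-c[1][0]),np.arctan2(c[0][3]-c[1][3],c[0][2]-c[1][2])
E
python3 - <<'E'
from h import *
for yp in (-.04,.01,.19):
  for th in (-22,-20,-10,0,10,20,22): print(yp,th,np.degrees(predict(np.radians(th),yp)).round(2))
s=arm.get_state();print(s["t"],s["eef_pos"],s["eef_pos"][:2]@RY)
E
```

```text
-0.04 -22 [-22.14 -22.04]
-0.04 -20 [-19.92 -19.81]
-0.04 -10 [-10.09  -9.96]
-0.04 0 [ 0.14 -0.01]
-0.04 10 [ 9.99 10.08]
-0.04 20 [20.25 20.15]
-0.04 22 [21.91 21.97]
0.01 -22 [-22.25 -21.94]
0.01 -20 [-19.95 -19.84]
0.01 -10 [-10.15  -9.99]
0.01 0 [-0.13  0.04]
0.01 10 [10.01 10.05]
0.01 20 [20.06 20.03]
0.01 22 [21.89 22.06]
0.19 -22 [-21.9  -22.01]
0.19 -20 [-19.88 -19.84]
0.19 -10 [-10.04  -9.88]
0.19 0 [0.14 0.18]
0.19 10 [10.11 10.2 ]
0.19 20 [20.07 20.05]
0.19 22 [22.2 22.2]
10.15 [ 0.50276667 -0.06929245  0.29858034] -0.040031815756190206
```

```bash
python3 - <<'E'
from h import *
for f,yp in (("scene3_d.npy",.010),("sw_d.npy",-.040)):
    d=np.load(f);P=cloud("scene",d);xr=P[...,:2]@RX-XP;y=P[...,:2]@RY-yp;z=P[...,2]
    k=(d>0)&(abs(xr)<.02)&(abs(y)<.125)&(abs(z-.21)<.06)
    k&=abs(y)>.02
    q=np.c_[y[k],z[k]]; keep=np.ones(len(q),bool)
    for _ in range(6):
        c=np.polyfit(q[keep,0],q[keep,1],1); r=q[:,1]-np.polyval(c,q[:,0]); keep=abs(r)<.013
    print(f,keep.sum(),len(q),np.degrees(np.arctan(c[0])),c[1],xr[k].mean())
    v,u=np.nonzero(k); 
    # robust ray/plane version with pixel set
    j=keep
    M=optics.camera_model("scene");K=M["K"];T=M["T"];D=np.c_[(u-K[0,2])/K[0,0],-(v-K[1,2])/K[1,1],-np.ones(len(u))]@T[:3,:3].T;o=T[:3,3]
    s=(XP-o[:2]@RX)/(D[:,:2]@RX);p=o+D*s[:,None];c=np.polyfit((p[:,:2]@RY)[j],p[j,2],1);print(np.degrees(np.arctan(c[0])))
E
```

```text
scene3_d.npy 582 620 0.11300328941821414 0.21335188186825466 0.0018540985488944236
0.22932909727639167
sw_d.npy 490 537 20.412912921624212 0.2125442957047773 0.0022829363802407752
20.480903759184677
```

The depth fit of the crossbar gives 0.1–0.2° at rest and 20.4° at t=9.1, so the jar-outline measure was low and the true swing is about 21°. I measure again with the bar fit and fix the plate centre.

```bash
cat >> h.py <<'E'
_v,_u=np.mgrid[0:420,0:560]; _M=optics.camera_model("scene");_K=_M["K"];_T=_M["T"]
def bar():
    s=arm.get_state();yp=s["eef_pos"][:2]@RY;im,d=optics.grab_frame("scene");P=cloud("scene",d)
    xr=P[...,:2]@RX-XP;y=P[...,:2]@RY-yp;z=P[...,2]; k=(d>0)&(abs(xr)<.02)&(abs(y)<.125)&(abs(y)>.02)&(abs(z-.21)<.08)
    q=np.c_[y[k],z[k]];best=None
    for a in np.radians(np.arange(-32,33,2)):   # coarse search, then refine
        r=abs((q[:,1]-.212)*np.cos(a)-q[:,0]*np.sin(a)); n=(r<.012).sum()
        if best is None or n>best[0]: best=(n,a)
    c=np.array([np.tan(best[1]),.212])
    for _ in range(5):
        r=q[:,1]-np.polyval(c,q[:,0]); kk=abs(r)<.014; c=np.polyfit(q[kk,0],q[kk,1],1)
    return s["t"],np.arctan(c[0])-.002,kk.sum(),im
def sfit(t,y,tref,tau=40,T0=1.77):
    from scipy.optimize import least_squares
    m=lambda p,t:np.exp(-(t-tref)/tau)*(p[0]*np.cos(2*np.pi*(t-tref)/p[2])+p[1]*np.sin(2*np.pi*(t-tref)/p[2]))
    r=least_squares(lambda p:np.r_[m(p,t)-y,(p[2]-T0)/.02*.005],[.1,.1,T0],loss="soft_l1",f_scale=.02);return r.x,m(r.x,t)-y
E
python3 - <<'E'
from h import *
np.set_printoptions(precision=4,suppress=True,linewidth=160)
R=[bar() for _ in range(20)]; t=np.array([r[0] for r in R]);a=np.array([r[1] for r in R]);np.save("M3.npy",np.c_[t,a])
print(np.c_[t,np.degrees(a),[r[2] for r in R]])
tn=arm.get_state()["t"];p,res=sfit(t,a,tn);print(tn,p,np.degrees(np.hypot(*p[:2])),np.degrees(res).round(1))
im=R[-1][3];save("scene5.png",im)
# plate
for f in ("scene3.png","scene5.png"):
    im=cv2.imread("pics/"+f);hsv=cv2.cvtColor(im,cv2.COLOR_BGR2HSV)
    sub=hsv[270:335,310:362]; g=((sub[...,0]>55)&(sub[...,0]<95)&(sub[...,1]>90)).astype(np.uint8)
    n,L,st,ce=cv2.connectedComponentsWithStats(g);i=1+np.argmax(st[1:,4]);pts=np.argwhere(L==i)[:,::-1].astype(np.float32)
    e=cv2.fitEllipse(cv2.convexHull(pts)); c=np.array(e[0])+[310,270]; w=atz("scene",c,.004);
    wm=((sub[...,1]<90)&(sub[...,2]>110)); yy,xx=np.nonzero(wm); kk=np.hypot(xx+310-c[0],yy+270-c[1])<9
    c2=np.array([xx[kk].mean()+310,yy[kk].mean()+270]);w2=atz("scene",c2,.004)
    print(f,c,w,"white",c2,kk.sum(),w2,"rail y",w[:2]@RY,w2[:2]@RY,"xr",w[:2]@RX-XP)
E
```

```text
[[ 10.15   -20.9439 629.    ]
 [ 10.2    -20.0756 607.    ]
 [ 10.25   -18.3554 588.    ]
 [ 10.3    -16.2477 603.    ]
 [ 10.35   -13.793  587.    ]
 [ 10.4    -10.4382 582.    ]
 [ 10.45    -7.4086 578.    ]
 [ 10.5     -3.6322 568.    ]
 [ 10.55     0.0111 550.    ]
 [ 10.6      3.6571 554.    ]
 [ 10.65     7.3144 539.    ]
 [ 10.7     10.6305 537.    ]
 [ 10.75    13.785  540.    ]
 [ 10.8     16.1496 537.    ]
 [ 10.85    18.3978 529.    ]
 [ 10.9     20.079  512.    ]
 [ 10.95    20.824  518.    ]
 [ 11.      21.105  512.    ]
 [ 11.05    20.7799 524.    ]
 [ 11.1     19.7085 522.    ]]
11.15 [ 0.3138 -0.1869  1.7912] 20.929228722892923 [-0.2 -0.1 -0.2 -0.1  0.1 -0.2  0.2 -0.   0.1  0.1  0.   0.1 -0.1  0.1 -0.  -0.2 -0.1 -0.1 -0.2 -0.1]
scene3.png [333.9746 304.8964] [0.5875 0.1909 0.004 ] white [334.0357 303.9643] 112 [0.5849 0.1897 0.004 ] rail y 0.22467596065246445 0.22331482947136236 xr 0.0038325128354882443
scene5.png [333.822  304.8265] [0.5876 0.1905 0.004 ] white [333.9455 304.0091] 110 [0.5851 0.1896 0.004 ] rail y 0.2242340975901645 0.22319127456128324 xr 0.003888604817802288
```

Right lantern −20.9° and left +21.1°, with left reached first and the earlier right swing only about 12°, so the swing test is satisfied. Now I identify the arm lag and plan the damping transfer to rail y ≈ 0.2235.

```bash
cat > damp.py <<'E'
from h import *
from plan import *
np.set_printoptions(precision=3,suppress=True,linewidth=170)
def free(p,T,n): 
    w=2*np.pi/T; t=.1*np.arange(n+1); return p[0]*np.cos(w*t)+p[1]*np.sin(w*t), -p[0]*np.sin(w*t)+p[1]*np.cos(w*t)
def design(p,T,lag,n,dist,lim=.40,umax=.45,m=2):
    A,B=resp(n,2*np.pi/T,lag,m); f,g=free(p,T,n+m); J=n+m
    D=np.diff(np.vstack([np.zeros(n),np.eye(n),np.zeros(n)]),axis=0);H=D.T@D+1e-3*np.eye(n);pos=.1*np.tril(np.ones((n,n)))
    E=np.vstack([A[J],B[J],.1*np.ones(n)]);b=np.r_[-f[J],-g[J],dist]
    lo,hi=min(0,dist)-.02,max(0,dist)+.02
    cons=[dict(type="eq",fun=lambda u:E@u-b,jac=lambda u:E),dict(type="ineq",fun=lambda u:lim-(f+A@u),jac=lambda u:-A),dict(type="ineq",fun=lambda u:lim+(f+A@u),jac=lambda u:A),
      dict(type="ineq",fun=lambda u:hi-pos@u,jac=lambda u:-pos),dict(type="ineq",fun=lambda u:pos@u-lo,jac=lambda u:pos)]
    r=minimize(lambda u:u@H@u,np.zeros(n)+dist/(.1*n),jac=lambda u:2*H@u,constraints=cons,method="SLSQP",options=dict(maxiter=800))
    return r.success,r.x,A,B,f,g
E
python3 - <<'E'
from damp import *
u=-np.array([.3,1.5,1.7,2.3,2.6,2,2,1.3,.5,0,-1,-1.9,-2.3,-3,-3.1,-2.5,-2.5,-.8,.9,1.8,3.4,1.8])/10
M=np.load("M3.npy"); p,_=sfit(M[:,0],M[:,1],7.4,tau=60); print("at 7.4 back-extrap",p)
for T in (1.776,1.783,1.79):
  for lag in (0,.03,.06,.1):
    A,B=resp(22,2*np.pi/T,lag,2); # state at 7.6
    th,om=A[24]@u,B[24]@u; q=2*np.pi*.2/p[2]; mt=p[0]*np.cos(q)+p[1]*np.sin(q); mo=-p[0]*np.sin(q)+p[1]*np.cos(q)
    print(T,lag,"sim",th,om,np.degrees(np.hypot(th,om)),"meas",mt,mo,"dphase s",(np.arctan2(om,th)-np.arctan2(mo,mt))/2/np.pi*T)
E
```

```text
at 7.4 back-extrap [0.389 0.03  1.787]
1.776 0 sim 0.29828601727194354 -0.23251179775882808 21.669342907527152 meas 0.31601472447752504 -0.22868085059875706 dphase s -0.01008945604673867
1.776 0.03 sim 0.32123886412909797 -0.19960429947786026 21.669342907527156 meas 0.31601472447752504 -0.22868085059875706 dphase s 0.019910543953261275
1.776 0.06 sim 0.3405764747062522 -0.16445044564750158 21.66934290752715 meas 0.31601472447752504 -0.22868085059875706 dphase s 0.04991054395326131
1.776 0.1 sim 0.36036628285017086 -0.11477119142777485 21.669342907527145 meas 0.31601472447752504 -0.22868085059875706 dphase s 0.08991054395326133
1.783 0 sim 0.2998936851903945 -0.22560590258449625 21.50189656929458 meas 0.31601472447752504 -0.22868085059875706 dphase s -0.005263038510899825
1.783 0.03 sim 0.32202563739904977 -0.19270115348844277 21.50189656929458 meas 0.31601472447752504 -0.22868085059875706 dphase s 0.02473696148910016
1.783 0.06 sim 0.3405618727560046 -0.15764471612763814 21.50189656929458 meas 0.31601472447752504 -0.22868085059875706 dphase s 0.05473696148910025
1.783 0.1 sim 0.3593318602693221 -0.10823520634908483 21.501896569294576 meas 0.31601472447752504 -0.22868085059875706 dphase s 0.0947369614891002
1.79 0 sim 0.30133410092460583 -0.21875005255630414 21.33479927326964 meas 0.31601472447752504 -0.22868085059875706 dphase s -0.00042933938931020917
1.79 0.03 sim 0.32265775919311607 -0.18586499483739133 21.334799273269642 meas 0.31601472447752504 -0.22868085059875706 dphase s 0.02957066061068984
1.79 0.06 sim 0.3404067394190696 -0.15092076607115382 21.334799273269635 meas 0.31601472447752504 -0.22868085059875706 dphase s 0.05957066061068986
1.79 0.1 sim 0.3581775498208325 -0.10179719386000495 21.33479927326964 meas 0.31601472447752504 -0.22868085059875706 dphase s 0.09957066061068984
```

```bash
python3 - <<'E'
from damp import *
M=np.load("M3.npy"); s=arm.get_state();tn=s["t"];p,_=sfit(M[:,0],M[:,1],tn);y=s["eef_pos"][:2]@RY;print(tn,p,y,s["eef_pos"])
dist=.2235-y
for n in (24,30,34):
    ok,u,A,B,f,g=design(p,1.782,.01,n,dist); ur=np.round(u*10,1)/10; 
    print(n,ok,"dy:",-ur*10,"sum",ur.sum()*.1,dist,"maxth",np.degrees(abs(f+A@ur).max()),"res",np.degrees([f[-1]+A[-1]@ur,g[-1]+B[-1]@ur]))
    for T in (1.77,1.795):
        A2,B2=resp(n,2*np.pi/T,.01,2);f2,g2=free(p,T,n+2);print("  T",T,np.degrees(np.hypot(f2[-1]+A2[-1]@ur,g2[-1]+B2[-1]@ur)))
E
```

```text
11.15 [ 0.314 -0.187  1.791] -0.0400007641631631 [ 0.503 -0.069  0.299]
24 True dy: [-1.  -1.3 -1.  -0.4  0.3  0.9  1.3  1.4  1.1  0.6 -0.  -1.  -2.2 -3.3 -4.1 -4.6 -4.6 -4.1 -3.2 -2.  -0.9  0.1  0.7  0.7] sum 0.266 0.2635007641631631 maxth 18.538332149341432 res [-0.01  0.14]
  T 1.77 0.8820084019486487
  T 1.795 0.7203157446004987
30 True dy: [-0.9 -1.1 -0.9 -0.3  0.4  0.9  1.2  1.3  1.   0.4 -0.2 -1.1 -2.2 -3.3 -4.1 -4.5 -4.4 -4.  -3.1 -2.1 -1.1 -0.3  0.1  0.5  0.7  0.7  0.4  0.1 -0.2 -0.3] sum 0.26400000000000007 0.2635007641631631 maxth 18.620052645640072 res [ 0.053 -0.033]
  T 1.77 0.8439846943283258
  T 1.795 0.7896953663407126
34 True dy: [-0.4 -0.5 -0.3 -0.   0.4  0.7  0.8  0.8  0.5  0.1 -0.5 -1.3 -2.1 -2.9 -3.5 -3.9 -4.  -3.8 -3.3 -2.6 -1.7 -0.8 -0.   0.6  1.   1.2  1.1  0.8  0.4 -0.1 -0.6 -0.9 -0.9
 -0.7] sum 0.26399999999999996 0.2635007641631631 maxth 19.28761829906968 res [-0.016  0.134]
  T 1.77 0.8622082238179481
  T 1.795 1.0497936284039682
```

```bash
python3 -m crank '[[0,[0,-0.9,0],[0,0,0]],[0,[0,-1.1,0],[0,0,0]],[0,[0,-0.9,0],[0,0,0]],[0,[0,-0.3,0],[0,0,0]],[0,[0,0.4,0],[0,0,0]],[0,[0,0.9,0],[0,0,0]],[0,[0,1.2,0],[0,0,0]],[0,[0,1.3,0],[0,0,0]],[0,[0,1,0],[0,0,0]],[0,[0,0.4,0],[0,0,0]],[0,[0,-0.2,0],[0,0,0]],[0,[0,-1.1,0],[0,0,0]]]'
python3 -m crank '[[0,[0,-2.2,0],[0,0,0]],[0,[0,-3.3,0],[0,0,0]],[0,[0,-4.1,0],[0,0,0]],[0,[0,-4.5,0],[0,0,0]],[0,[0,-4.4,0],[0,0,0]],[0,[0,-4,0],[0,0,0]],[0,[0,-3.1,0],[0,0,0]],[0,[0,-2.1,0],[0,0,0]],[0,[0,-1.1,0],[0,0,0]],[0,[0,-0.3,0],[0,0,0]],[0,[0,0.1,0],[0,0,0]],[0,[0,0.5,0],[0,0,0]]]'
python3 -m crank '[[0,[0,0.7,0],[0,0,0]],[0,[0,0.7,0],[0,0,0]],[0,[0,0.4,0],[0,0,0]],[0,[0,0.1,0],[0,0,0]],[0,[0,-0.2,0],[0,0,0]],[0,[0,-0.3,0],[0,0,0]],[0,[0,0,0],[0,0,0]]]'
python3 - <<'E'
from damp import *
R=[]
for _ in range(12): R.append(bar())
spots=[(c,n,[(r["uv"],r["conf"]) for r in spot_point(c,n)[:3]]) for c,n in (("scene","pivot"),("scene","grip"))]
R+=[bar() for _ in range(8)]
t=np.array([r[0] for r in R]);a=np.array([r[1] for r in R]);np.save("M4.npy",np.c_[t,a]);save("scene6.png",R[-1][3])
print(np.c_[t,np.degrees(a),[r[2] for r in R]].T)
s=arm.get_state();p,_=sfit(t,a,s["t"],T0=1.775);print(s["t"],p,np.degrees(np.hypot(*p[:2])),s["eef_pos"],s["eef_pos"][:2]@RY,s["force"],s["width"])
for c,n,rs in spots:
    for uv,cf in rs: w=atz(c,uv,.21 if n=="pivot" else .317); print(n,uv,cf,w,w[:2]@RY)
E
```

```text
t: 12.35
eef_pos: [0.5023, -0.0768, 0.2986]
ee_rot: [3.141, 0.0, -0.058]
force: [-5.0, -0.6, 3.4]
width: 0.0299
t: 13.55
eef_pos: [0.519, 0.2079, 0.2986]
ee_rot: [-3.141, -0.001, -0.057]
force: [1.8, 1.3, 1.6]
width: 0.0298
t: 14.25
eef_pos: [0.5182, 0.1944, 0.2986]
ee_rot: [3.142, -0.0, -0.057]
force: [5.5, -0.4, -1.2]
width: 0.03
[[ 14.25   14.3    14.35   14.4    14.45   14.5    14.55   14.6    14.65   14.7    14.75   14.8    14.95   15.     15.05   15.1    15.15   15.2    15.25   15.3  ]
 [ -1.378  -1.557  -1.671  -1.642  -1.455  -1.323  -1.153  -1.051  -0.624  -0.474  -0.203   0.115   0.85    1.171   1.185   1.393   1.384   1.562   1.515   1.428]
 [796.    803.    799.    782.    782.    781.    790.    787.    798.    796.    784.    794.    795.    796.    779.    786.    775.    768.    786.    788.   ]]
15.35 [ 0.024 -0.011  1.774] 1.533505507567992 [0.518 0.194 0.299] 0.22416973028690632 [ 5.381  0.349 -2.166] 0.030066773717629988
pivot [344.3, 255.7] 0.77 [0.584 0.194 0.21 ] 0.22711549691718022
grip [361.0, 207.7] 0.8 [0.526 0.192 0.317] 0.22213528197658589
```

```bash
python3 - <<'E'
from damp import *
im,d=optics.grab_frame("side");save("side7.png",im)
for n,z in (("pivot",.21),("grip",.317),("green_plate",.004)):
    for r in spot_point("side",n)[:3]: w=atz("side",r["uv"],z);print(n,r["uv"],r["conf"],w,"rail",w[:2]@RX-XP,w[:2]@RY)
im6=cv2.imread("pics/scene6.png")[190:330,280:440];b=cv2.resize(im6,(400,350),interpolation=cv2.INTER_CUBIC)
c=cv2.resize(im[140:280,200:360,::-1],(400,350),interpolation=cv2.INTER_CUBIC)
cv2.imwrite("pics/pair7.png",np.hstack([b,c]));print(arm.get_state()["t"])
E
```

```text
pivot [274.4, 164.6] 0.73 [0.575 0.187 0.21 ] rail -0.008429893123998777 0.22035228271057206
pivot [279.5, 165.1] 0.62 [0.589 0.183 0.21 ] rail 0.0061719693445225765 0.2164998882125793
pivot [283.7, 307.5] 0.24 [ 0.548 -0.343  0.21 ] rail -0.004244310388954453 -0.3103419076785129
grip [249.8, 128.4] 0.88 [0.51  0.204 0.317] rail -0.07410378701236292 0.2329541189745782
green_plate [209.8, 253.5] 0.69 [0.375 0.055 0.004] rail -0.20061694710160077 0.07708733930633899
green_plate [275.1, 222.0] 0.49 [0.574 0.188 0.004] rail -0.009627452327873653 0.22121387158209868
15.55
```

View pics/pair7.png

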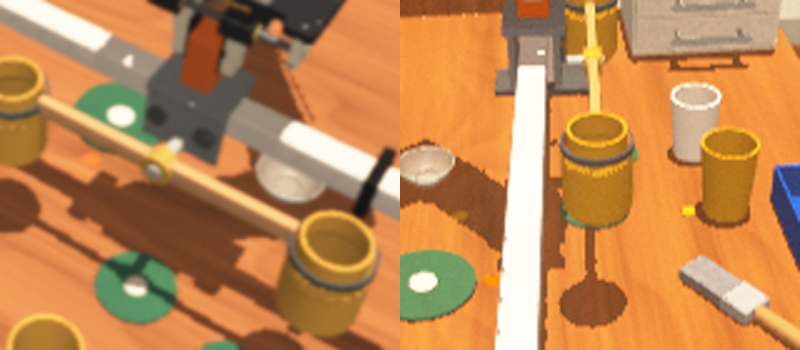

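Scene crop: the pivot hub at (344,255) sits above the plate's white centre at (334,304). The fits agree within about 3 mm (pivot 0.224 by the robot, plate 0.223). The residual swing is 1.5°, so I plan a small correction.

```bash
python3 - <<'E'
from damp import *
R=[bar() for _ in range(6)]
t=np.array([r[0] for r in R]);a=np.array([r[1] for r in R]);M=np.vstack([np.load("M4.npy"),np.c_[t,a]])
from scipy.optimize import least_squares
s=arm.get_state();tn=s["t"];w=2*np.pi/1.774
G=lambda t:np.c_[np.cos(w*(t-tn)),np.sin(w*(t-tn)),np.ones(len(t))]
c=np.linalg.lstsq(G(M[:,0]),M[:,1],rcond=None)[0];print(tn,np.degrees(c),np.degrees(M[:,1]-G(M[:,0])@c).std());p=c[:2]
for n in (12,18):
    ok,u,A,B,f,g=design(p,1.774,.01,n,-.0015); ur=np.round(u*10,2)/10
    print(n,ok,"dy:",-ur*10,"sum",ur.sum()*.1,"res",np.degrees([f[-1]+A[-1]@ur,g[-1]+B[-1]@ur]))
E
```

```text
15.85 [-0.908 -1.256 -0.012] 0.0657778144524715
12 True dy: [ 0.04  0.14  0.24  0.31  0.32  0.26  0.13 -0.04 -0.22 -0.35 -0.39 -0.28] sum -0.0016000000000000016 res [-0.003  0.004]
18 True dy: [ 0.14  0.24  0.28  0.27  0.22  0.14  0.04 -0.05 -0.14 -0.2  -0.23 -0.23 -0.19 -0.13 -0.07 -0.01  0.03  0.04] sum -0.0015000000000000007 res [ 0.002 -0.002]
```

```bash
python3 -m crank '[[0,[0,0.04,0],[0,0,0]],[0,[0,0.14,0],[0,0,0]],[0,[0,0.24,0],[0,0,0]],[0,[0,0.31,0],[0,0,0]],[0,[0,0.32,0],[0,0,0]],[0,[0,0.26,0],[0,0,0]],[0,[0,0.13,0],[0,0,0]],[0,[0,-0.04,0],[0,0,0]],[0,[0,-0.22,0],[0,0,0]],[0,[0,-0.35,0],[0,0,0]],[0,[0,-0.39,0],[0,0,0]],[0,[0,-0.28,0],[0,0,0]]]'
python3 -m crank '[[0,[0,0,0],[0,0,0]],[0,[0,0,0],[0,0,0]]]'
python3 - <<'E'
from damp import *
R=[]
import subprocess
for i in range(12): R.append(bar())
t=np.array([r[0] for r in R]);a=np.array([r[1] for r in R]);np.save("M5.npy",np.c_[t,a])
s=arm.get_state();tn=s["t"];w=2*np.pi/1.774
G=np.c_[np.cos(w*(t-tn)),np.sin(w*(t-tn))];c=np.linalg.lstsq(G,a+.0002,rcond=None)[0]
print(np.degrees(a).round(2));print(tn,np.degrees(c),np.degrees(np.hypot(*c)),s["eef_pos"],s["eef_pos"][:2]@RY,s["force"])
E
```

```text
t: 17.05
eef_pos: [0.518, 0.1928, 0.2986]
ee_rot: [3.141, -0.0, -0.057]
force: [5.5, -0.5, -2.4]
width: 0.0299
t: 17.25
eef_pos: [0.5181, 0.193, 0.2986]
ee_rot: [-3.141, -0.001, -0.057]
force: [6.2, 0.9, -2.0]
width: 0.0297
[0.13 0.01 0.   0.06 0.02 0.01 0.25 0.05 0.1  0.11 0.15 0.04]
17.85 [ 0.076 -0.081] 0.11116268057223756 [0.518 0.193 0.299] 0.22263936191125963 [ 4.968  0.738 -1.363]
```

```bash
python3 - <<'E'
from damp import *
s=arm.get_state();T=wristT(s);im,d=optics.grab_frame("wrist");save("w8.png",im)
for n,z in (("pivot",.21),("green_plate",.004)):
    for r in spot_point("wrist",n)[:4]: w=watz(T,r["uv"],z);print(n,r["uv"],r["conf"],w,w[:2]@RX-XP,w[:2]@RY)
np.save("wT8.npy",T);o,q=None,None
w=atz("side",(276.8,160.8),.21);print("side hub",w,w[:2]@RY)
E
```

```text
pivot [285.6, 133.4] 0.87 [0.579 0.187 0.21 ] -0.004641181537955785 0.22043024693806612
green_plate [197.8, 104.3] 0.69 [0.618 0.306 0.004] 0.0276842962717615 0.3412495936370049
green_plate [284.5, 125.9] 0.65 [0.582 0.186 0.004] -0.0014007682037040503 0.21984064709577558
side hub [0.584 0.21  0.21 ] 0.2438853548040891
```

View pics/w8.png

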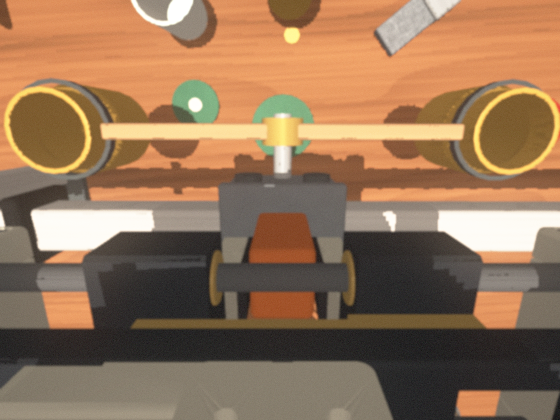

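Wrist view: the plate spans columns 253–312 (centre about 283) and the hub is at 283, so the pivot is over the plate's centre within about 2 mm. Holding for more than 3 s.

```bash
H='[0,[0,0,0],[0,0,0]]'; for i in 1 2 3; do python3 -m crank '[[0,[0,0,0],[0,0,0]],[0,[0,0,0],[0,0,0]],[0,[0,0,0],[0,0,0]],[0,[0,0,0],[0,0,0]],[0,[0,0,0],[0,0,0]],[0,[0,0,0],[0,0,0]],[0,[0,0,0],[0,0,0]],[0,[0,0,0],[0,0,0]],[0,[0,0,0],[0,0,0]],[0,[0,0,0],[0,0,0]],[0,[0,0,0],[0,0,0]],[0,[0,0,0],[0,0,0]]]' | head -2; done
python3 - <<'E'
from damp import *
R=[bar() for i in range(6)];print(np.degrees([r[1] for r in R]).round(2),arm.get_state()["t"])
E
```

```text
t: 19.2
eef_pos: [0.5181, 0.1929, 0.2986]
t: 20.4
eef_pos: [0.5181, 0.193, 0.2986]
t: 21.6
eef_pos: [0.5181, 0.1929, 0.2986]
[ 0.01 -0.14  0.05 -0.02 -0.01 -0.09] 21.9
```

```bash
python3 -m crank '[[36,[0,0,0],[0,0,0]],[40,[0,0,0],[0,0,0]],[45,[0,0,0],[0,0,0]],[60,[0,0,0],[0,0,0]],[80,[0,0,0],[0,0,0]],[90,[0,0,0],[0,0,0]],[100,[0,0,0],[0,0,0]],[100,[0,0,0],[0,0,0]],[100,[0,0,0],[0,0,0]],[100,[0,0,0],[0,0,0]]]'
python3 - <<'E'
from damp import *
R=[bar() for i in range(5)];s=arm.get_state();print(np.degrees([r[1] for r in R]).round(2),s["t"],s["width"],s["force"],s["eef_pos"])
E
```

```text
t: 22.9
eef_pos: [0.5177, 0.1927, 0.2985]
ee_rot: [3.142, 0.0, -0.057]
force: [0.4, 0.4, -0.6]
width: 0.0865
[ 0.1  -0.04  0.06  0.21  0.01] 23.15 0.08751228002229154 [-0.    -0.035 -0.093] [0.518 0.193 0.299]
```

```bash
python3 -m crank '[[100,[0,0,-1],[0,0,0]],[100,[0,0,-2],[0,0,0]],[100,[0,0,-3],[0,0,0]],[100,[0,0,-3],[0,0,0]],[100,[0,0,-2],[0,0,0]],[100,[0,0,-1],[0,0,0]],[100,[0,0,0],[0,0,0]],[100,[0,0,0],[0,0,0]]]'
python3 - <<'E'
from damp import *
R=[bar() for i in range(10)]
for n,z in (("pivot",.21),("grip",.317)):
    for r in spot_point("scene",n)[:1]: w=atz("scene",r["uv"],z);print(n,r["uv"],w,w[:2]@RY)
s=arm.get_state();print(np.degrees([r[1] for r in R]).round(2),s["t"],s["force"],s["eef_pos"]);save("fin.png",R[-1][3])
E
```

```text
t: 23.95
eef_pos: [0.5174, 0.1927, 0.4176]
ee_rot: [3.141, 0.001, -0.057]
force: [0.8, 0.3, -0.5]
width: 0.0876
pivot [342.6, 254.2] [0.583 0.188 0.21 ] 0.2216688742145736
grip [228.0, 197.9] [ 0.662 -0.077  0.317] -0.03853256107148397
[ 0.1  -0.2  -0.14 -0.14 -0.18 -0.07 -0.03 -0.1  -0.03 -0.12] 24.55 [0.209 0.524 0.319] [0.518 0.193 0.419]
```

View pics/fin.png

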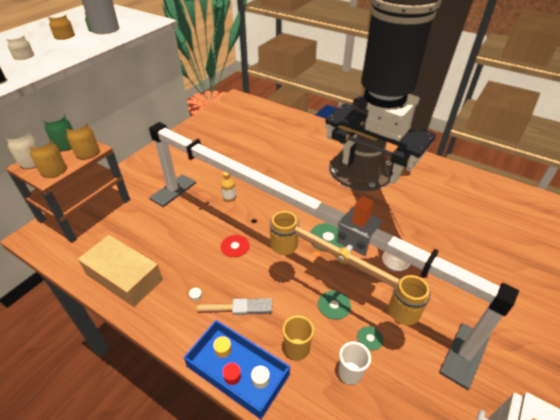

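The arm is clear, the yoke is level (within 0.2°), the pivot (343,254) is above the plate (334,304), and everything else is where it was.

```bash
python3 -c "
from station import arm
print(arm.job_done())"
```

```text
the job is handed in; nothing more can be done
None
```

The job is handed in at about 24.6 s of the 56 s allowed: both lanterns were swung to about 21–22°, parked still over the green plate, and released.

- **Swing test:** I gripped the orange block from above and rocked the carriage. The left lantern swung up first, to about 22° (worked back from later measurements), then the right to about 21°. I measured −20.9° and +21.1° directly, and the swing never neared 30°. The plan put the right lantern at only about 12.5° before the left peak; that part was not measured.
- **Parking:** I moved the carriage to the middle-sized green disc (about 85–90 mm) while taking out the swing. A small correction removed the last 1.5°. The lanterns then hung still, within about 0.1°, from t = 17.3 s to t = 21.9 s before I opened the gripper.
- **Last checks:** After letting go and lifting 12 cm, the bar read within about 0.2° of level, which is the measuring noise. The pivot read 0.2217–0.2226 along the rail against 0.2235 for the plate centre, so it is within about 2 mm. The other objects in the final picture looked undisturbed, and the gripper was clear with no force on it.

**Checks that disagreed:**
- The swing measured from the lantern outlines read about 15% low, so I used a depth fit of the crossbar instead.
- The side camera's by-eye pivot position was off by about 2 cm. I ignored it in favour of the wrist and scene views, which agreed.
- The final scene call for the grip point was a false detection.

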